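# Function-check a dial padlock before it is packed

### The job

The dial padlock lies on its back in the test nest and has to be function-checked before packing. While it sits in the nest, turn its dial clockwise, click by click, until the pointer rests in the last click, at the index block on the shackle side, then pull the shackle out to its full travel. Then lift the opened lock out and finish while still holding it, still and level with the dial facing up, at least 12 cm above the bench, for inspection; leave the tin, stapler and glue stick where they are.

Things in the scene. Friction and masses are not known exactly. Their poses are not given: they have to be found in the camera images.
- lock: Dial padlock, 0.25 kg, on its back: rounded metal body 60 (x) x 62 (y) x 28 (z) mm. Origin: centre of its underside, 20 mm above the bench. z points up out of the dial face; -x points out of the edge that the shackle comes from (roughly to the robot's right). Loose in the nest with 2 mm of play to the walls; lifts straight up out of it.
- dial (a joint): Dial angle (rad) about the lock's z at the body's centre; grows anticlockwise seen from above. 0: pointer at the index block, middle of the shackle-side edge, released. Sprung clicks at 1.5, 1.0, 0.5, 0 (let go, it slips into the nearest); 0.1 Nm passes a hump, the last hump is at 0.25. Stops at -0.1, 1.6. Starts in a click other than 0. Shackle blocked unless at 0; shackle out blocks the dial.
- dial_grip (a point): On the dial's axis, 45 mm above the lock's underside. The dial: a 44 mm disc, 5 mm thick, on the body's top face (28 mm above the underside), and on the disc a bar grip 34 long, 13 wide, 22 mm high (its top 55 mm above the underside). The point turns with the dial: the bar lies along its x, the pointer (light nib and line) is at the bar's -x end.
- shackle (a joint): How far the shackle is pulled out of the lock body (m): 0 shut, 0.020 fully out (end stop). It slides along the lock's -x and stays where it is left (about 3 N to move it).
- shackle_grip (a point): Midway between the shackle's two straight legs, where to grip across both; moves with the shackle, axes as the lock's. Shut, it is 56 mm from the lock's origin along its -x, 14 mm above its underside. Shackle: level U of 9 mm round steel bar, 46 mm wide outside, 56 mm out of the body (legs straight for 40 mm); only bench beneath.
- nest: Fixed plastic tray holding the lock, 74 x 76 mm with two screw ears (to 126 mm over both in y, 8 mm high); origin at the bench under its centre, same axes as the lock at the start. Floor 20 mm and walls 36 mm above the bench; the shackle-side wall is only 27 mm high except at its two corners.
- small_tin: Bystander: round biscuit tin 66 mm across, 57 mm high; origin under its centre.
- stapler: Bystander: stapler 135 x 34 x 49 mm; origin under its centre, long along x.
- glue_stick: Bystander: upright glue stick 26 mm across, 97 mm high; origin under its centre.

How it is judged:
On the way, in this order (a step that is already met when the one before it is completed fails the run):
1. the dial rests in its last click (0, within 0.15 rad) with the shackle still shut and the lock in its nest (value of joint dial between -0.15 and 0.15 rad and value of joint shackle below 0.005 m and z of lock in the frame of nest below 0.028 m and horizontal distance between lock and nest below 0.008 m), for 0.2 s.
2. the shackle is pulled out (at least 16 of its 20 mm) while the lock is still in the nest (value of joint shackle above 0.016 m and z of lock in the frame of nest below 0.034 m and horizontal distance between lock and nest below 0.012 m), for 0.1 s.
At the end, for the whole second after the job is handed in: The lock is held by the fingers, its underside at least 115 mm above the bench and touching the nest no more, shackle out by at least 15 mm of its 20, dial face up within 0.4 rad of level, slower than 40 mm/s (height (world z) of lock above 0.115 m and value of joint shackle above 0.015 m and angle between lock's own z axis and vertical below 0.4 rad and contact force between the fingers and lock above 1 N and contact force between lock and nest below 0.1 N and linear speed of lock below 0.04 m/s); the arm keeps its last pose, push and grip.
It fails at once if the tin, stapler or glue stick is moved by more than 30 mm (distance of any of small_tin, stapler, glue_stick from where it was at the start of the episode above 0.03 m).
It also fails if it takes over 48 s, if anything falls off the work surface, if the arm or the gripper's body presses on something with over 40 N, if the wrist force passes 120 N, or if a joint passes its speed limit or range.

### The arm

A 6-joint arm with a two-finger parallel gripper is mounted at the origin on the work surface; the furniture and walls round the work are solid. World frame = base frame: x ahead of the robot, y to its left, z up, the work surface at z = 0. Lengths are in m, angles in rad, forces in N, time in s.
With the tool pointing down it reaches from about 0.3 to 0.95 m from the base axis. Payload 3.1 kg.
Tool frame: the origin (TCP) lies midway between the tips of the shut fingers; the grasp point (between the pads) lies 19 mm behind it (grasp_offset is the distance from the TCP to the grasp point, in m); z points along the fingers, y is the line along which they close (so a half turn about z gives the same grasp; the last joint's range is limited). The gripper opens to 85 mm and grips with 20 to 120 N. Pads are 22 mm wide; open, the fingers measure 114 mm over their backs; the gripper's body (76 mm by 85 mm) begins 54 mm behind the grasp point. The pads swing forward as they close: fully open they stand 13 mm farther back than shut.
Start: joints at [1.126, 0.308, 1.634, -0, 1.2, -0.07], TCP at [0.229, 0.582, 0.193] pointing down, gripper open.
Joint ranges: [-3.06, 3.06], [-0.79, 1.96], [0.05, 2.63], [-1.19, 4.34], [0.05, 2.64], [-2.94, 2.94]. Speed limits (rad/s): [2.79, 2.79, 3.14, 3.14, 3.14, 3.14].

### API

Orientations are given as [roll, pitch, yaw] about the fixed x, y, z axes, in that order (R = Rz(yaw) Ry(pitch) Rx(roll)).
In Python, from cell import * gives the robot as it stands.
- The arm moves only by the tool send_rows, never from a script. Its argument "targets" is one flat list of numbers, 7 for each row, row after row: the turn, a rotation vector about the world's x, y, z in rad, then the shift along the world's x, y, z in m, then the finger opening in m, from 0 to 0.0854. A call has 1 to 10 rows; each row shifts and turns the commanded pose from where the row before left it; what a row does not reach is not made up. A row lasts 1/10 s, in which the tool goes at most 50 mm and 8.59 degrees, less where a joint would pass 70% of its speed; a pose out of reach is approached as far as the arm can. A call is refused whole if a number of a shift passes 0.05 or a number of a turn 0.15, either way. A call with a gripper value outside its range is refused whole. The fingers move at their own pace and stop on an object; "grip_force" is the grip in N (left out, the last holds). Time passes only in rows, so rows that do not move let the fingers close. It gives the time, the measured TCP pose, the force, the opening and the grip force at its end, in the units of the state.
- get_state(): the state, without advancing time (a new reading comes with each control period).
- snapshot(name): name is "scene" or "side" or "wrist"; returns a dict with "img" (400x640x3 uint8, blue, green, red), "camera_matrix" (3x3 intrinsics, pixels), "R" (3x3) and "t" (3): a world point X has camera coordinates R X + t. Camera axes: x right, y down, z forward; pixel columns grow to the right and rows downward; lengths in m; the calibration is good to about 2 mm. A picture is of the moment at which its call begins. There is no depth.
- job_done(): hands the job in; it is judged then, once.
The state is a dict: "clock": time; "joint_positions": joint angles; "qd": joint speeds; "tau": joint torques, N m; "ee_pos": TCP position; "eef_rot": TCP orientation; "force": force on the tool from outside, world axes, zero at the start; "wrist_torque": the same for the moment, N m; "opening": opening from 0.0 (shut) to 1.0 (fully open); "grasp_force": force on a finger pad.
Only numpy, scipy, OpenCV 4.12 (cv2) and the standard library are available. Lean on these libraries where they do the work, as an engineer would, in place of code of your own. Each camera call takes 0.05 s, during which the arm holds its last target. There are 200 camera calls.

## Working session

There is one attempt and no reset: what is moved stays moved. The work goes in short steps, Python scripts to look and compute and a tool call to move; the robot and the scene stay as the last step left them, time stands still between calls to the robot, and variables do not carry over. Pictures are saved under pics/ and viewed, at most 10 in all, crops included, and the job is handed in when it is done.

Besides the shell and the picture viewer there is one more tool, called after "Emit:" as name(argument=value, ...) on one line, values as JSON. send_rows: Moves the arm, as the interface text tells. Its arguments: {"type":"object","properties":{"targets":{"type":"array"},"grip_force":{"type":"number"}},"required":["targets"]}

```bash
mkdir -p pics; python3 - <<'E'
from cell import *
import cv2,numpy as np,pickle
d={}
for n in("scene","side","wrist"):
    s=snapshot(n);d[n]=s;print(n,s["camera_matrix"].tolist(),np.round(-s["R"].T@s["t"],3).tolist())
pickle.dump(d,open('s0.pkl','wb'))
cv2.imwrite('pics/a.png',d["scene"]["img"]);cv2.imwrite('pics/b.png',d["side"]["img"]);cv2.imwrite('pics/c.png',d["wrist"]["img"])
print(get_state())
E
```

```text
scene [[437.49290586509056, 0.0, 314.95275611594195], [0.0, 437.49290586509056, 202.7833852544572], [0.0, 0.0, 1.0]] [-0.356, -0.622, 0.803]
side [[517.3892744951157, 0.0, 319.26039630318604], [0.0, 517.3892744951157, 202.5123887531786], [0.0, 0.0, 1.0]] [-0.14, -1.112, 0.628]
wrist [[330.50403207132854, 0.0, 320.5124283543996], [0.0, 330.50403207132854, 199.28664355282518], [0.0, 0.0, 1.0]] [0.159, 0.609, 0.373]
{'clock': 0.15, 'joint_positions': array([ 1.12626498e+00,  3.08818160e-01,  1.63487343e+00, -2.67262325e-05,
        1.19971840e+00, -6.96567502e-02]), 'qd': array([ 0.00144592, -0.0016002 , -0.00352865, -0.00070619,  0.00147621,
       -0.00059839]), 'tau': array([-6.32857809e-04, -4.15796864e+01, -2.77150136e+01, -1.12385619e-04,
        5.98821192e-03,  1.80633373e-05]), 'ee_pos': array([0.22854947, 0.58094927, 0.19231264]), 'eef_rot': array([-3.13977799e+00, -1.01658061e-04,  2.76672767e+00]), 'force': array([ 0.05333205,  0.45596511, -0.00347367]), 'wrist_torque': array([-0.02369379,  0.02230082,  0.0281848 ]), 'grasp_force': 0.0, 'opening': 0.9967440462422331}
```

View pics/a.png

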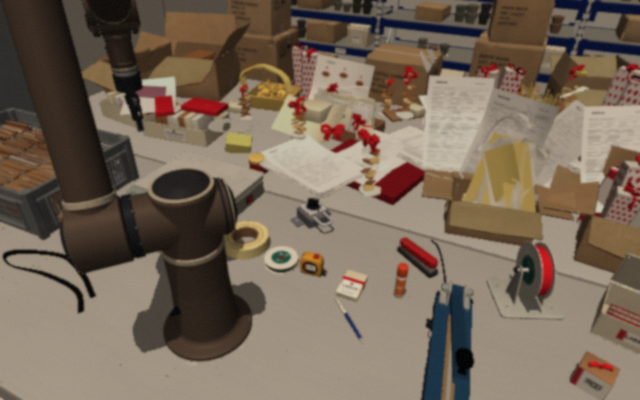

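View pics/c.png

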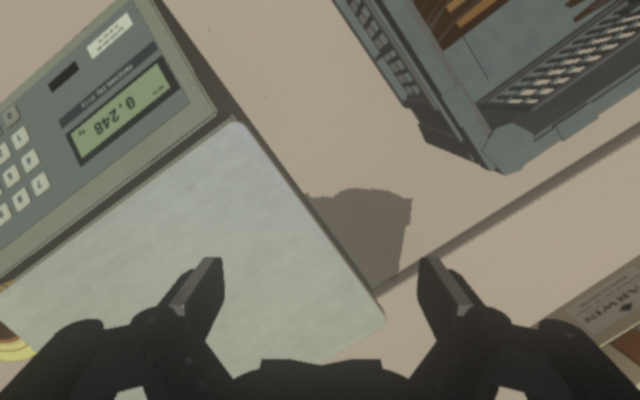

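The scene view shows the nest with the lock at about (313,214), the stapler at (418,256) and the glue stick at (401,280). The wrist view shows only a scale. I'll cast rays and look at the enlarged crops.

```bash
cat > h.py <<'E'
from cell import *
import cv2,numpy as np,pickle
from scipy.spatial.transform import Rotation as Ro
def ray(s,u,v,z):
    d=s["R"].T@np.linalg.solve(s["camera_matrix"],[u,v,1]);c=-s["R"].T@s["t"]
    return c+d*(z-c[2])/d[2]
def proj(s,X):
    p=s["camera_matrix"]@(s["R"]@np.array(X,float)+s["t"]);return p[:2]/p[2]
E
python3 - <<'E'
from h import *
d=pickle.load(open('s0.pkl','rb'))
for n,u,v,z in(("lock",313,218,.04),("stap",418,256,.03),("glue",401,295,0),("tin?",281,257,.05),("tape",247,240,.03),("box",352,285,.02),("ora",313,265,.02)):
    P=ray(d["scene"],u,v,z);print(n,P.round(3),proj(d["side"],P).round())
a=cv2.resize(d["scene"]["img"][180:320,220:460],None,fx=3,fy=3,interpolation=2)
b=cv2.resize(d["side"]["img"],(0,0),fx=1,fy=1)
cv2.imwrite('pics/d.png',a)
w=d["wrist"];st=get_state();Rt=Ro.from_euler('xyz',st['eef_rot']).as_matrix()
print((Rt.T@(-w["R"].T@w["t"]-st['ee_pos'])).round(3),(Rt.T@w["R"].T).round(3))
E
```

```text
lock [0.426 0.051 0.04 ] [308. 221.]
stap [ 0.492 -0.261  0.03 ] [394. 267.]
glue [ 0.368 -0.289  0.   ] [355. 299.]
tin? [ 0.234 -0.006  0.05 ] [249. 242.]
tape [0.238 0.13  0.03 ] [233. 229.]
box [ 0.299 -0.187  0.02 ] [305. 279.]
ora [ 0.29  -0.067  0.02 ] [280. 258.]
[ 0.075  0.    -0.181] [[ 0.    -0.956 -0.293]
 [ 1.     0.    -0.   ]
 [ 0.    -0.293  0.956]]
```

View pics/d.png

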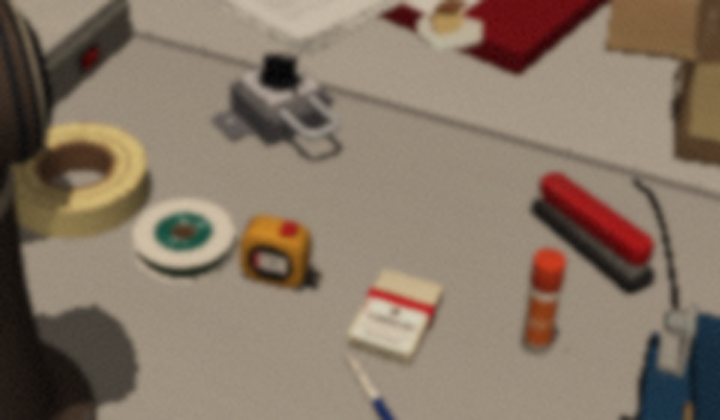

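View pics/b.png

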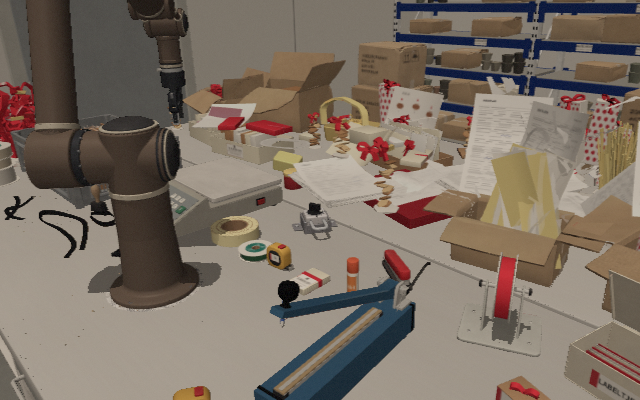

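The crop shows the lock in its nest, with the shackle pointing towards the robot's right (-y) and the grip black. That puts the lock near (0.43, 0.05). I'll move the wrist camera over it.

Emit:
send_rows(targets=[0,0,0,0.017,-0.045,0.005,0.085,0,0,0,0.017,-0.045,0.005,0.085,0,0,0,0.017,-0.045,0.005,0.085,0,0,0,0.017,-0.045,0.005,0.085,0,0,0,0.017,-0.045,0.005,0.085,0,0,0,0.017,-0.045,0,0.085,0,0,0,0.017,-0.045,0,0.085,0,0,0,0.017,-0.045,0,0.085,0,0,0,0.017,-0.045,0,0.085,0,0,0,0.017,-0.045,0,0.085])

```text
clock: 1.15
ee_pos: [0.399, 0.1298, 0.2183]
eef_rot: [3.141, 0.001, 2.767]
force: [1.6, 0.0, 0.1]
opening: 0.998
grasp_force: 0.0
```

Emit:
send_rows(targets=[0,0,0,0.017,-0.045,0,0.085,0,0,0,0.017,-0.035,0,0.085,0,0,0,0,0,0,0.085,0,0,0,0,0,0,0.085])

```text
clock: 1.55
ee_pos: [0.4326, 0.051, 0.218]
eef_rot: [3.141, -0.001, 2.764]
force: [-0.2, -0.5, 0.1]
opening: 0.996
grasp_force: 0.0
```

```bash
python3 - <<'E'
from h import *
s=snapshot("wrist");pickle.dump(s,open('w1.pkl','wb'));cv2.imwrite('pics/e.png',s["img"])
st=get_state();print(st['clock'],st['ee_pos'],st['eef_rot'],st['joint_positions'])
E
```

```text
1.6 [0.43225337 0.0518451  0.21790545] [ 3.14143892e+00 -1.36872529e-03  2.76591717e+00] [ 1.87370992e-02 -9.50607752e-02  2.02834554e+00  7.13980860e-04
  1.20951253e+00 -1.17663641e+00]
```

View pics/e.png

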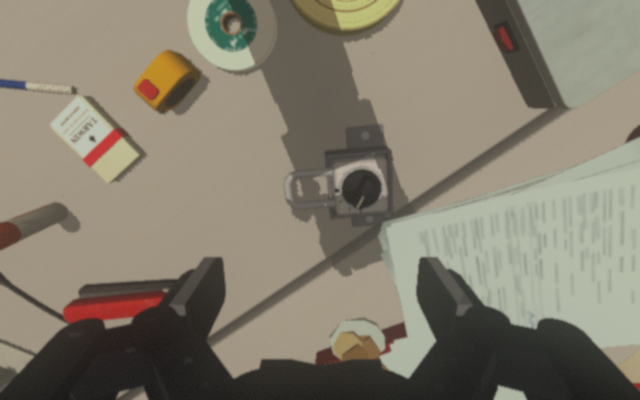

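The lock is at (360,188), the shackle end at (288,188), and the dial is black with a light pointer near (360,203). I'll measure it in an enlarged crop.

```bash
python3 - <<'E'
from h import *
s=pickle.load(open('w1.pkl','rb'))
x0,y0=270,110
c=cv2.resize(s["img"][y0:y0+130,x0:x0+140],None,fx=5,fy=4.5,interpolation=cv2.INTER_LANCZOS4)
c=cv2.resize(s["img"][y0:y0+120,x0:x0+140],None,fx=5,fy=5,interpolation=cv2.INTER_CUBIC)
cv2.imwrite('pics/f.png',np.clip(c.astype(float)*1.7,0,255).astype(np.uint8))
g=cv2.cvtColor(s["img"],6)
# dial disc: dark blob
m=(g<45).astype(np.uint8);m[:,:330]=0;m[:165]=0;m[215:]=0;m[:,395:]=0
n,l,stt,ce=cv2.connectedComponentsWithStats(m)
for i in range(1,n):
    if stt[i,4]>60: print(stt[i],ce[i],ray(s,*ce[i],.06).round(4))
E
```

```text
(no output)
```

View pics/f.png

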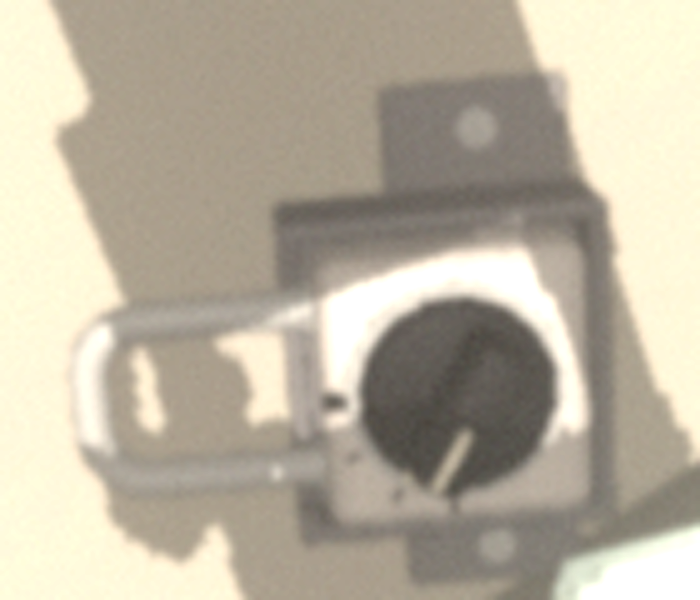

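```bash
python3 - <<'E'
from h import *
s=pickle.load(open('w1.pkl','rb'))
P=lambda u,v,z: ray(s,270+u/5-.4,110+v/5-.4,z)
a,b=P(477,128,.008),P(496,546,.008);print("screws",a.round(4),b.round(4),np.linalg.norm(a-b),"c",((a+b)/2).round(4),"yaw",np.arctan2(*(b-a)[[1,0]]))
q=[P(*c,.036) for c in((278,203),(603,190),(612,530),(305,540))]
print("walls c",np.mean(q,0).round(4),[np.linalg.norm(q[i]-q[i-1]).round(4) for i in range(4)])
for z in(.048,.053):
  d=P(459,393,z);print("disc",d.round(4),"r",np.linalg.norm(P(361,393,z)-P(556,393,z))/2)
for c in((335,402),(352,457),(398,494),(455,505)):
    v=P(*c,.048)-d;print("mark",np.arctan2(v[1],v[0]).round(3),np.linalg.norm(v).round(4))
for z in(.053,.075):
  t,h=P(438,492,z),P(470,432,z);v=h*0+t-h;print("line",np.arctan2(v[1],v[0]).round(3),np.linalg.norm(v).round(4),(t-d).round(4),(h-d).round(4))
for L,z in((((130,320),(300,303)),.034),(((130,480),(320,465)),.034)):
  e,f=P(*L[0],z),P(*L[1],z);v=f-e;print("leg",e.round(4),f.round(4),np.arctan2(v[1],v[0]))
E
```

```text
screws [0.4206 0.1122 0.008 ] [0.5205 0.0822 0.008 ] 0.10436679291180861 c [0.4705 0.0972 0.008 ] yaw -0.2922649400930903
walls c [0.4654 0.0861 0.036 ] [np.float64(0.0791), np.float64(0.0713), np.float64(0.0795), np.float64(0.0716)]
disc [0.4675 0.0861 0.048 ] r 0.021440596465361995
disc [0.466 0.086 0.053] r 0.02113522101409302
mark -1.821 0.0273
mark -1.33 0.0282
mark -0.834 0.028
mark -0.352 0.0278
line -0.82 0.0153 [ 0.0196 -0.0119 -0.    ] [ 0.0092 -0.0007  0.    ]
line -0.82 0.0143 [ 0.0118 -0.0116  0.022 ] [ 0.0021 -0.0011  0.022 ]
leg [0.4283 0.0231 0.034 ] [0.4387 0.0601 0.034 ] 1.2948232047868184
leg [0.4632 0.0083 0.034 ] [0.4761 0.0506 0.034 ] 1.2759201650981626
```

Consistency check:
- **Disc:** measured radius 21 mm against the true 22 mm.
- **Walls:** 71 x 79 mm against 74 x 76 mm.
- **Centre and yaw:** the legs' midline passes through the disc centre, so the lock is at (0.466, 0.086) with yaw about 1.29.
- **Pointer:** at -0.82, so the dial is in click 1.0.

I'll align to the bar, go lower and take one more look.

Emit:
send_rows(targets=[0,0,-0.12,0.0085,0.0085,-0.015,0.085,0,0,-0.12,0.0085,0.0085,-0.015,0.085,0,0,-0.12,0.0085,0.0085,-0.015,0.085,0,0,-0.115,0.0085,0.0085,-0.015,0.085,0,0,0,0,0,0,0.085,0,0,0,0,0,0,0.085])

```text
clock: 2.2
ee_pos: [0.4658, 0.0867, 0.158]
eef_rot: [-3.14, -0.001, 2.297]
force: [0.3, -0.5, -0.2]
opening: 0.995
grasp_force: 0.0
```

```bash
python3 - <<'E'
from h import *
s=snapshot("wrist");pickle.dump(s,open('w2.pkl','wb'))
st=get_state();print(st['clock'],st['ee_pos'],st['eef_rot'])
p=proj(s,[.466,.086,.053]);print(p)
x0,y0=int(p[0])-90,int(p[1])-75;print(x0,y0)
c=cv2.resize(s["img"][max(y0,0):y0+150,x0:x0+180],None,fx=4,fy=4,interpolation=cv2.INTER_CUBIC)
cv2.imwrite('pics/g.png',np.clip(c.astype(float)*1.7,0,255).astype(np.uint8))
E
```

```text
2.25 [0.46630177 0.08638488 0.15862081] [-3.14127755e+00 -1.37322238e-04  2.29572767e+00]
[320.04594802 186.87482753]
230 111
```

View pics/g.png

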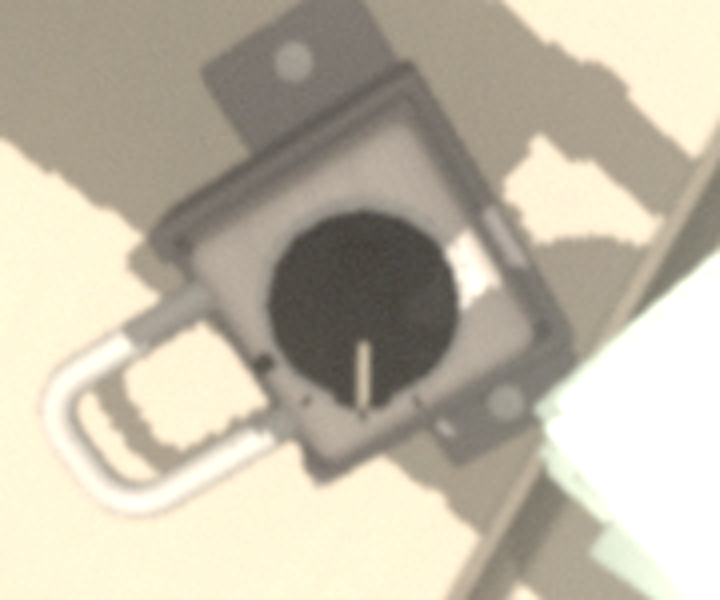

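The dial disc is centred at (321,186), within 1 px of where it was predicted. The pointer is vertical on the 1.0 mark, so the tool is aligned with the bar. Next I descend and grip.

Emit:
send_rows(targets=[0,0,0,0,0,-0.03,0.06,0,0,0,0,0,-0.03,0.05,0,0,0,0,0,-0.025,0.045,0,0,0,0,0,-0.015,0.04,0,0,0,0,0,0,0.035,0,0,0,0,0,0,0.03], grip_force=40)

```text
clock: 2.85
ee_pos: [0.4674, 0.0856, 0.0593]
eef_rot: [3.141, 0.001, 2.293]
force: [0.5, -0.2, -0.5]
opening: 0.351
grasp_force: 0.0
```

Emit:
send_rows(targets=[0,0,0,0,0,0,0.005,0,0,0,0,0,0,0.005,0,0,0,0,0,0,0.005,0,0,0,0,0,0,0.005,0,0,0,0,0,0,0.005])

```text
clock: 3.35
ee_pos: [0.467, 0.0856, 0.0585]
eef_rot: [3.141, 0.0, 2.292]
force: [-0.3, 0.6, -0.2]
opening: 0.055
grasp_force: 0.0
```

```bash
python3 - <<'E'
from h import *
s=snapshot("wrist");st=get_state();print(st)
print(proj(s,[.467,.0856,.0585]),proj(s,[.466,.086,.075]))
a=cv2.resize(s["img"][130:330,200:440],None,fx=2.4,fy=2.4,interpolation=2)
t=snapshot("side");p=proj(t,[.466,.086,.05]);x,y=int(p[0]),int(p[1])
b=cv2.resize(t["img"][y-45:y+35,x-30:x+30],None,fx=6,fy=6,interpolation=2)
a=np.pad(a,((0,0),(0,0),(0,0)))[:480,:430]
cv2.imwrite('pics/h.png',np.clip(np.hstack([a,b]).astype(float)*1.6,0,255).astype(np.uint8))
E
```

```text
{'clock': 3.4, 'joint_positions': array([ 8.96150841e-02,  2.06146945e-01,  2.07847226e+00, -2.39654740e-05,
        8.56749178e-01, -6.31428364e-01]), 'qd': array([-5.90109132e-04,  3.17557670e-03,  9.34031559e-05,  1.37242915e-03,
       -9.39287906e-04,  1.00122233e-03]), 'tau': array([-2.21495311e-04, -3.11165035e+01, -2.17561126e+01, -2.42755195e-04,
       -2.54241502e-03, -3.37379051e-04]), 'ee_pos': array([0.46690961, 0.08562331, 0.05841979]), 'eef_rot': array([3.14142232e+00, 1.47011156e-04, 2.29185546e+00]), 'force': array([-0.55700661, -0.35262133,  0.00623644]), 'wrist_torque': array([ 0.0190641 ,  0.04116765, -0.05062875]), 'grasp_force': 0.0, 'opening': 0.057890489682466996}
[320.14304245 231.38084424] [319.23830013 241.50080141]
```

View pics/h.png

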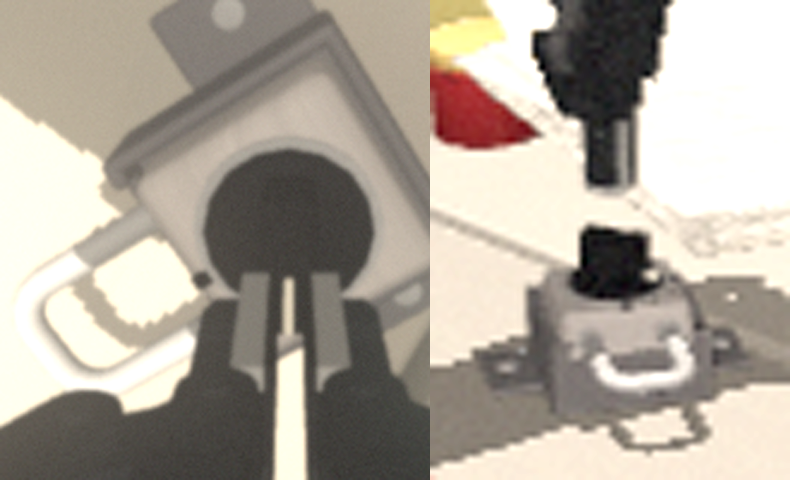

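Side view: the finger tips at crop (610,188) stop clearly above the black grip top at (613,228). Wrist view: the pointer line at (289,300) is visible between pads that end at y≈272. So the real tips are higher than the stated TCP suggests, and nothing has been gripped. I'll measure the gap.

```bash
python3 - <<'E'
import cell;print([n for n in dir(cell) if not n.startswith('_')]);print(getattr(cell,'grasp_offset',None))
from h import *
t=snapshot("side");st=get_state();x,y,z=st['ee_pos']
p0=proj(t,[.466,.086,.05]).astype(int);g=cv2.cvtColor(t["img"],6)
c0=int(p0[0]);print(p0,"col",c0);print(g[p0[1]-30:p0[1]+8,c0-6:c0+8:2].tolist())
for zz in np.arange(.055,.12,.005):print(round(zz,3),proj(t,[x,y,zz]).round(1),end=' ')
E
```

```text
['IKError', 'get_state', 'grasp_offset', 'job_done', 'snapshot']
0.0187
[314 210] col 314
[[28, 22, 17, 26, 17, 30, 181], [29, 23, 23, 21, 21, 21, 173], [28, 33, 19, 23, 17, 53, 172], [25, 31, 20, 28, 28, 110, 172], [53, 22, 23, 22, 28, 109, 173], [161, 27, 23, 31, 71, 105, 172], [151, 29, 27, 40, 91, 108, 172], [142, 30, 46, 38, 90, 109, 175], [154, 31, 30, 39, 92, 109, 174], [143, 30, 31, 39, 91, 109, 174], [165, 28, 30, 40, 96, 112, 179], [157, 33, 28, 36, 97, 109, 179], [151, 26, 32, 40, 98, 110, 179], [152, 29, 27, 39, 98, 111, 179], [152, 26, 25, 30, 98, 108, 180], [155, 62, 21, 29, 97, 119, 179], [155, 103, 102, 92, 109, 150, 167], [158, 153, 130, 118, 140, 159, 153], [157, 157, 156, 156, 150, 151, 159], [157, 158, 158, 157, 158, 122, 160], [159, 158, 158, 157, 157, 157, 144], [157, 156, 157, 157, 157, 158, 153], [157, 92, 127, 158, 157, 157, 157], [146, 19, 19, 28, 105, 93, 137], [142, 20, 20, 20, 24, 28, 90], [142, 21, 14, 14, 20, 17, 89], [143, 14, 22, 11, 9, 17, 90], [141, 19, 18, 14, 23, 16, 89], [148, 15, 13, 16, 13, 22, 49], [103, 23, 20, 16, 15, 15, 40], [17, 8, 16, 22, 14, 16, 128], [7, 4, 14, 13, 13, 10, 95], [16, 15, 10, 14, 14, 13, 19], [31, 16, 16, 6, 8, 22, 30], [87, 45, 9, 15, 24, 52, 88], [93, 96, 96, 93, 55, 100, 94], [92, 95, 99, 108, 71, 121, 123], [116, 120, 122, 123, 120, 122, 122]]
0.055 [314.9 209. ] 0.06 [314.9 207.4] 0.065 [314.8 205.8] 0.07 [314.8 204.1] 0.075 [314.7 202.5] 0.08 [314.7 200.8] 0.085 [314.6 199.2] 0.09 [314.6 197.5] 0.095 [314.5 195.8] 0.1 [314.5 194.2] 0.105 [314.4 192.5] 0.11 [314.4 190.8] 0.115 [314.3 189.2]
```

The tip edge at row 196 corresponds to z≈0.094, and the grip top at row 202.5 gives 0.075 as it should. So the real finger tips are about 36 mm behind the reported TCP. I'll reopen and go about 36 mm lower, watching the force.

Emit:
send_rows(targets=[0,0,0,0,0,0,0.04,0,0,0,0,0,0,0.04,0,0,0,0,0,0,0.04,0,0,0,0,0,-0.008,0.04,0,0,0,0,0,-0.008,0.04,0,0,0,0,0,-0.007,0.04,0,0,0,0,0,0,0.04])

```text
clock: 4.2
ee_pos: [0.4652, 0.0854, 0.0336]
eef_rot: [-3.139, -0.002, 2.292]
force: [0.2, -0.3, -0.1]
opening: 0.47
grasp_force: 0.0
```

Emit:
send_rows(targets=[0,0,0,0,0,-0.005,0.04,0,0,0,0,0,-0.004,0.04,0,0,0,0,0,0,0.04])

```text
clock: 4.5
ee_pos: [0.4663, 0.0856, 0.0257]
eef_rot: [-3.141, -0.001, 2.292]
force: [0.1, -0.5, -0.9]
opening: 0.468
grasp_force: 0.0
```

Emit:
send_rows(targets=[0,0,0,0,0,0,0.005,0,0,0,0,0,0,0.005,0,0,0,0,0,0,0.005,0,0,0,0,0,0,0.005,0,0,0,0,0,0,0.005])

```text
clock: 5.0
ee_pos: [0.467, 0.0855, 0.0266]
eef_rot: [3.141, 0.0, 2.292]
force: [-0.6, -1.6, 2.1]
opening: 0.137
grasp_force: 41.6
```

The bar is gripped, with opening ≈ 12 mm and 42 N. Now I turn it clockwise by about 1.05 rad.

Emit:
send_rows(targets=[0,0,-0.1,0,0,0,0.005,0,0,-0.1,0,0,0,0.005,0,0,-0.1,0,0,0,0.005,0,0,-0.1,0,0,0,0.005,0,0,-0.1,0,0,0,0.005,0,0,0,0,0,0,0.005])

```text
clock: 5.6
ee_pos: [0.4673, 0.0857, 0.0266]
eef_rot: [3.141, 0.0, 1.792]
force: [-0.3, -1.1, 2.2]
opening: 0.138
grasp_force: 41.5
```

Emit:
send_rows(targets=[0,0,-0.1,0,0,0,0.005,0,0,-0.1,0,0,0,0.005,0,0,-0.1,0,0,0,0.005,0,0,-0.1,0,0,0,0.005,0,0,-0.1,0,0,0,0.005,0,0,-0.05,0,0,0,0.005,0,0,0,0,0,0,0.005])

```text
clock: 6.3
ee_pos: [0.4671, 0.0854, 0.0266]
eef_rot: [3.141, 0.0, 1.244]
force: [0.8, -2.3, 3.6]
opening: 0.134
grasp_force: 41.7
```

```bash
python3 - <<'E'
from h import *
st=get_state();print({k:np.round(st[k],3) for k in('clock','ee_pos','eef_rot','force','wrist_torque','opening','grasp_force','joint_positions')})
E
```

```text
{'clock': np.float64(6.3), 'ee_pos': array([0.467, 0.085, 0.027]), 'eef_rot': array([3.141, 0.   , 1.244]), 'force': array([ 0.759, -2.303,  3.637]), 'wrist_torque': array([-0.288,  0.094, -0.091]), 'opening': np.float64(0.134), 'grasp_force': np.float64(41.702), 'joint_positions': array([ 0.089,  0.264,  2.091, -0.   ,  0.786,  0.417])}
```

Emit:
send_rows(targets=[0,0,0,0,0,0,0.05,0,0,0,0,0,0,0.06,0,0,0,0,0,0,0.06,0,0,0,0,0,0.02,0.07,0,0,0,0,0,0.03,0.07,0,0,0,0,0,0.03,0.07,0,0,0,0,0,0.03,0.07,0,0,0,0,0,0,0.07])

```text
clock: 7.1
ee_pos: [0.4709, 0.0862, 0.1407]
eef_rot: [3.133, -0.004, 1.243]
force: [0.0, -0.2, 0.5]
opening: 0.822
grasp_force: 0.0
```

```bash
python3 - <<'E'
from h import *
s=snapshot("wrist");pickle.dump(s,open('w3.pkl','wb'));st=get_state();print(st['ee_pos'],st['eef_rot'])
p=proj(s,[.466,.086,.053]);x0,y0=int(p[0])-90,int(p[1])-75;print(p,x0,y0)
c=cv2.resize(s["img"][max(y0,0):y0+150,x0:x0+180],None,fx=4,fy=4,interpolation=cv2.INTER_CUBIC)
cv2.imwrite('pics/i.png',np.clip(c.astype(float)*1.7,0,255).astype(np.uint8))
E
```

```text
[0.46903668 0.08594029 0.13849336] [ 3.13654424e+00 -2.41550755e-03  1.24245190e+00]
[314.53387312 193.59733006] 224 118
```

View pics/i.png

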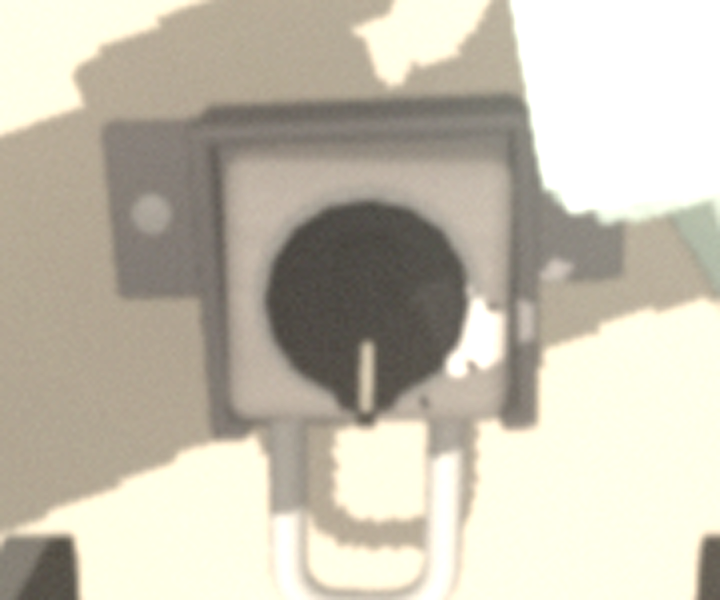

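The pointer now rests at the index block (crop (366,418)), and the shackle legs are centred under the dial at x=287 and 443. I'll move to the shackle grip point and descend.

Emit:
send_rows(targets=[0,0,0.01,-0.008,-0.027,0,0.07,0,0,0,-0.009,-0.026,0,0.07,0,0,0,0,0,-0.03,0.07,0,0,0,0,0,-0.03,0.07,0,0,0,0,0,-0.03,0.07,0,0,0,0,0,-0.02,0.07,0,0,0,0,0,0,0.07,0,0,0,0,0,0,0.07])

```text
clock: 7.95
ee_pos: [0.4485, 0.0327, 0.0252]
eef_rot: [-3.139, 0.001, 1.252]
force: [0.3, -0.0, -0.5]
opening: 0.824
grasp_force: 0.0
```

Emit:
send_rows(targets=[0,0,0,0,0,-0.015,0.07,0,0,0,0,0,-0.015,0.07,0,0,0,0,0,-0.012,0.07,0,0,0,0,0,0,0.07,0,0,0,0,0,0,0.07])

```text
clock: 8.45
ee_pos: [0.4503, 0.0326, -0.0153]
eef_rot: [3.141, -0.0, 1.252]
force: [0.2, -0.0, 0.2]
opening: 0.82
grasp_force: 0.0
```

```bash
python3 - <<'E'
from h import *
t=snapshot("side");st=get_state();print(st['ee_pos'],st['force'])
p=proj(t,[.45,.033,.034]).astype(int);w=snapshot("wrist")["img"][160:400,170:470]
a=cv2.resize(t["img"][p[1]-50:p[1]+30,p[0]-40:p[0]+40],(400,400),interpolation=2);b=cv2.resize(w,(400,320))
cv2.imwrite('pics/j.png',np.clip(np.hstack([a,np.pad(b,((0,80),(0,0),(0,0)))])*1.6,0,255).astype(np.uint8))
print(p)
E
```

```text
[ 0.45063336  0.03262174 -0.01504333] [ 0.0769409  -0.07644611  0.64080516]
[318 223]
```

View pics/j.png

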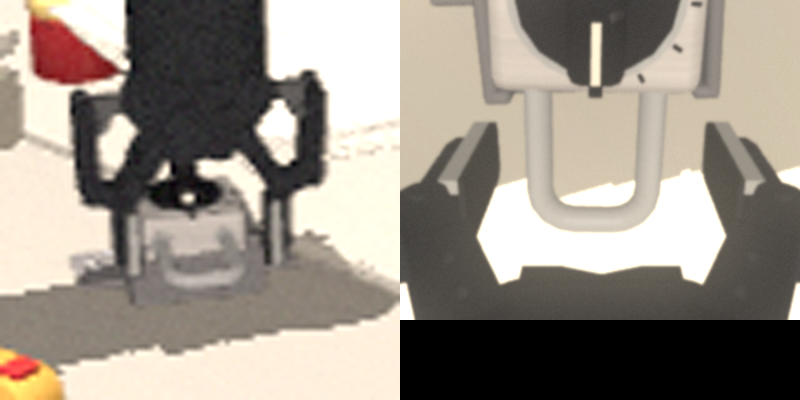

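The fingers straddle both shackle legs (right crop, legs at x≈540 and 650). The tips are slightly below leg height and the gripper body clears the dial. I'll go 4 mm lower and close.

Emit:
send_rows(targets=[0,0,0,0,0,-0.004,0.07,0,0,0,0,0,0,0.055,0,0,0,0,0,0,0.035,0,0,0,0,0,0,0.035,0,0,0,0,0,0,0.035,0,0,0,0,0,0,0.035], grip_force=50)

```text
clock: 9.15
ee_pos: [0.4497, 0.0325, -0.0195]
eef_rot: [-3.141, 0.0, 1.252]
force: [-1.7, -0.8, 4.9]
opening: 0.515
grasp_force: 50.2
```

Emit:
send_rows(targets=[0,0,0,-0.0012,-0.0038,0,0.035,0,0,0,-0.0012,-0.0038,0,0.035,0,0,0,-0.0012,-0.0038,0,0.035,0,0,0,-0.0012,-0.0038,0,0.035,0,0,0,0,0,0,0.035])

```text
clock: 9.65
ee_pos: [0.4446, 0.0168, -0.0198]
eef_rot: [-3.141, 0.001, 1.251]
force: [-1.6, 1.2, 3.7]
opening: 0.512
grasp_force: 50.4
```

Emit:
send_rows(targets=[0,0,0,-0.0009,-0.0029,0,0.035,0,0,0,-0.0009,-0.0029,0,0.035,0,0,0,0,0,0,0.035])

```text
clock: 9.95
ee_pos: [0.4437, 0.0117, -0.0197]
eef_rot: [3.141, -0.001, 1.252]
force: [-0.4, 4.2, 2.2]
opening: 0.516
grasp_force: 50.8
```

Emit:
send_rows(targets=[0,0,0,-0.0006,-0.0019,0,0.035,0,0,0,-0.0003,-0.001,0,0.035,0,0,0,0,0,0,0.035,0,0,0,0,0,0,0.035])

```text
clock: 10.35
ee_pos: [0.4438, 0.0113, -0.0196]
eef_rot: [3.14, -0.005, 1.251]
force: [2.4, 16.3, -0.8]
opening: 0.515
grasp_force: 51.1
```

```bash
python3 - <<'E'
from h import *
st=get_state();print(st['ee_pos'],st['force'],st['grasp_force'])
E
```

```text
[ 0.44380579  0.01134239 -0.019641  ] [ 2.43699792 16.27950295 -0.80188604] 51.119985580444336
```

The end stop is reached after 22 mm of travel, with 16 N reaction. I'll release, rise, and move over the dial.

Emit:
send_rows(targets=[0,0,0,0,0,0,0.07,0,0,0,0,0,0,0.07,0,0,0,0,0,0,0.07,0,0,0,0,0,0.025,0.07,0,0,0,0,0,0.04,0.07,0,0,0,0,0,0.045,0.07,0,0,0,0,0,0.045,0.07,0,0,0,0.011,0.037,0,0.07,0,0,0,0.011,0.036,0,0.07,0,0,0,0,0,0,0.07])

```text
clock: 11.35
ee_pos: [0.4663, 0.0841, 0.1364]
eef_rot: [3.138, -0.002, 1.254]
force: [-0.5, -0.4, -0.4]
opening: 0.821
grasp_force: 0.0
```

Emit:
send_rows(targets=[0,0,0,0,0,0,0.07,0,0,0,0,0,0,0.07])

```text
clock: 11.55
ee_pos: [0.4635, 0.0808, 0.1346]
eef_rot: [-3.14, 0.001, 1.251]
force: [0.6, -0.5, 0.7]
opening: 0.821
grasp_force: 0.0
```

```bash
python3 - <<'E'
from h import *
st=get_state();print(st['clock'],st['ee_pos'],st['eef_rot'])
def disc(s):
    p=proj(s,[.466,.085,.053]).astype(int);g=cv2.cvtColor(s["img"],6)
    m=np.zeros_like(g);m[p[1]-40:p[1]+40,p[0]-40:p[0]+40]=255
    m&=((g<70)*255).astype(np.uint8);m=cv2.morphologyEx(m,cv2.MORPH_OPEN,np.ones((11,11)))
    n,l,k,c=cv2.connectedComponentsWithStats(m);i=1+np.argmax(k[1:,4])
    (u,v),r=cv2.minEnclosingCircle(np.argwhere(l==i)[:,::-1].astype(np.float32))
    print(k[i],c[i],(u,v,r),ray(s,*c[i],.055).round(4),ray(s,u,v,.053).round(4))
    return p
disc(pickle.load(open('w3.pkl','rb')))
s=snapshot("wrist");p=disc(s)
# shackle brightness down the pointer axis: U bottom bar
g=cv2.cvtColor(s["img"],6)
c=int(p[0]);pr=g[p[1]:p[1]+140,c-1:c+2].mean(1).round().astype(int);print(p,pr.tolist())
w=pickle.load(open('w3.pkl','rb'));gw=cv2.cvtColor(w["img"],6);print(gw[193:193+140,314:317].mean(1).round().astype(int).tolist())
E
```

```text
11.55 [0.46349521 0.08077069 0.1346149 ] [-3.14036357e+00  1.30604458e-03  1.25137080e+00]
[ 291  169   49   45 1795] [315.13370474 191.0908078 ] (315.2948303222656, 192.0108642578125, 25.02226448059082) [0.4674 0.0884 0.055 ] [0.4671 0.0871 0.053 ]
[ 298  163   51   47 1922] [322.71123829 185.95681582] (322.92022705078125, 186.87271118164062, 25.66254997253418) [0.4669 0.0866 0.055 ] [0.4667 0.0853 0.053 ]
[322 187] [45, 45, 46, 46, 45, 46, 46, 48, 47, 49, 57, 71, 84, 90, 91, 92, 92, 92, 91, 93, 92, 91, 91, 92, 90, 89, 88, 86, 80, 71, 64, 64, 76, 104, 136, 152, 158, 159, 160, 160, 159, 160, 161, 159, 160, 159, 159, 160, 160, 160, 161, 160, 160, 160, 160, 160, 160, 161, 161, 161, 161, 161, 161, 161, 162, 161, 161, 162, 161, 161, 162, 161, 160, 152, 135, 116, 108, 106, 108, 108, 114, 131, 151, 160, 161, 162, 162, 162, 162, 161, 163, 161, 157, 141, 117, 112, 126, 141, 156, 168, 171, 166, 159, 156, 159, 162, 162, 164, 163, 163, 163, 163, 163, 163, 163, 163, 163, 163, 162, 163, 162, 162, 162, 162, 162, 162, 162, 162, 162, 163, 162, 162, 162, 161, 161, 162, 161, 162, 162, 162]
[45, 47, 46, 46, 47, 47, 46, 48, 48, 56, 73, 93, 103, 106, 106, 107, 108, 110, 111, 111, 110, 110, 109, 106, 106, 104, 102, 90, 70, 59, 68, 97, 127, 150, 156, 156, 156, 156, 156, 157, 157, 157, 157, 157, 156, 156, 157, 157, 157, 157, 157, 157, 156, 151, 135, 115, 105, 103, 103, 103, 108, 121, 140, 154, 158, 158, 158, 159, 158, 158, 156, 148, 129, 115, 118, 133, 147, 160, 167, 165, 159, 155, 157, 159, 159, 158, 159, 159, 159, 159, 159, 159, 158, 159, 159, 159, 159, 160, 158, 159, 159, 159, 159, 160, 159, 160, 160, 160, 161, 159, 160, 159, 160, 159, 159, 159, 160, 160, 159, 159, 159, 158, 158, 159, 159, 159, 159, 159, 159, 159, 160, 159, 159, 158, 159, 159, 158, 159, 159, 159]
```

The U end moved about 20 rows, which is about 20 mm, so the shackle is fully out. The lock centre is now about (0.4665, 0.085). I'll grip the dial bar and lift.

Emit:
send_rows(targets=[0,0,0,0.003,0.004,-0.02,0.05,0,0,0,0,0,-0.03,0.045,0,0,0,0,0,-0.03,0.04,0,0,0,0,0,-0.02,0.04,0,0,0,0,0,-0.0125,0.04,0,0,0,0,0,0,0.04], grip_force=90)

```text
clock: 12.2
ee_pos: [0.4652, 0.0847, 0.0209]
eef_rot: [-3.137, 0.002, 1.251]
force: [-0.3, 0.0, 0.1]
opening: 0.464
grasp_force: 0.0
```

Emit:
send_rows(targets=[0,0,0,0,0,0,0.004,0,0,0,0,0,0,0.004,0,0,0,0,0,0,0.004,0,0,0,0,0,0,0.004,0,0,0,0,0,0,0.004,0,0,0,0,0,0,0.004])

```text
clock: 12.8
ee_pos: [0.4684, 0.0859, 0.0239]
eef_rot: [3.14, -0.001, 1.252]
force: [-1.1, 0.0, 5.6]
opening: 0.121
grasp_force: 90.8
```

Emit:
send_rows(targets=[0,0,0,0,0,0.005,0.004,0,0,0,0,0,0.01,0.004,0,0,0,0,0,0.015,0.004,0,0,0,0,0,0.015,0.004,0,0,0,0,0,0.015,0.004,0,0,0,0,0,0.015,0.004,0,0,0,0,0,0.015,0.004,0,0,0,0,0,0.015,0.004,0,0,0,0,0,0.015,0.004,0,0,0,0,0,0.01,0.004])

```text
clock: 13.8
ee_pos: [0.4674, 0.0856, 0.1539]
eef_rot: [3.141, -0.0, 1.252]
force: [0.0, -0.1, -2.4]
opening: 0.121
grasp_force: 89.6
```

Emit:
send_rows(targets=[0,0,0,0,0,0.005,0.004,0,0,0,0,0,0,0.004,0,0,0,0,0,0,0.004,0,0,0,0,0,0,0.004,0,0,0,0,0,0,0.004,0,0,0,0,0,0,0.004])

```text
clock: 14.4
ee_pos: [0.467, 0.0857, 0.1572]
eef_rot: [-3.141, 0.0, 1.252]
force: [-0.6, -0.9, -2.6]
opening: 0.12
grasp_force: 89.6
```

```bash
python3 - <<'E'
from h import *
st=get_state();print(st['clock'],st['ee_pos'],st['force'],st['wrist_torque'],st['opening'],st['grasp_force'])
s=snapshot("wrist");g=cv2.cvtColor(s["img"],6);w=pickle.load(open('w3.pkl','rb'))
# metal body still at lock-to-tool position? compare projected nest floor and side view grip row
t=snapshot("side");gt=cv2.cvtColor(t["img"],6);x,y,_=st['ee_pos']
for z in(.02,.05,.125,.153,.18):print(z,proj(t,[x,y,z]).round(1))
c=int(proj(t,[x,y,.1])[0]);r=int(proj(t,[x,y,.2])[1]);r2=int(proj(t,[x,y,0])[1])
print(r,gt[r:r2,c-8:c+9:4].tolist())
E
```

```text
14.4 [0.46695563 0.08568659 0.15721589] [-0.56925841 -0.8510724  -2.56578485] [0.03352019 0.00152877 0.03666853] 0.12011610504573159 89.59525465965271
0.02 [315.3 220.3]
0.05 [315.  210.6]
0.125 [314.2 185.8]
0.153 [313.9 176.2]
0.18 [313.7 166.9]
159 [[80, 107, 64, 60, 177], [142, 105, 19, 65, 189], [149, 110, 19, 188, 188], [188, 106, 19, 189, 188], [188, 79, 24, 189, 189], [174, 16, 20, 75, 188], [80, 5, 20, 17, 127], [17, 16, 199, 15, 88], [11, 27, 156, 17, 86], [40, 30, 37, 21, 78], [89, 38, 39, 107, 156], [93, 100, 51, 166, 109], [101, 110, 166, 124, 121], [122, 120, 121, 122, 120], [121, 121, 120, 119, 115], [119, 116, 119, 120, 110], [107, 114, 115, 117, 112], [106, 105, 119, 121, 160], [114, 90, 120, 120, 140], [117, 147, 116, 119, 113], [119, 155, 115, 107, 107], [105, 156, 176, 179, 166], [182, 151, 174, 176, 171], [180, 142, 169, 171, 175], [176, 129, 155, 172, 159], [174, 170, 172, 169, 161], [155, 169, 144, 145, 128], [150, 179, 100, 106, 109], [160, 167, 179, 176, 177], [162, 164, 181, 177, 169], [149, 151, 181, 179, 172], [153, 135, 178, 180, 175], [157, 149, 166, 179
[... 151 characters left out ...]
7, 157, 158, 180], [156, 156, 159, 149, 174], [157, 157, 157, 124, 158], [157, 158, 156, 157, 169], [157, 158, 157, 157, 149], [157, 158, 157, 158, 135], [157, 158, 157, 157, 152], [157, 157, 156, 157, 157], [156, 157, 157, 157, 156], [156, 158, 158, 157, 158], [160, 157, 157, 157, 158], [146, 157, 157, 158, 157], [121, 159, 156, 158, 157], [125, 131, 160, 151, 112], [147, 94, 93, 77, 76], [92, 75, 74, 73, 73], [76, 73, 75, 75, 75], [75, 76, 76, 76, 75], [74, 74, 72, 73, 77], [75, 75, 72, 65, 57], [61, 63, 59, 59, 57], [57, 57, 57, 59, 57], [56, 54, 54, 54, 56], [57, 54, 54, 58, 57], [57, 58, 58, 56, 60], [67, 59, 55, 56, 59], [72, 58, 57, 45, 60], [69, 48, 64, 76, 74], [75, 78, 73, 75, 75]]
```

The lock is in the gripper: 2.5 N of weight, the dial disc is seen at z≈0.185, and the tilt moment is negligible. Handing in.

```bash
python3 -c "
from cell import *
print(job_done())"
```

```text
the job is handed in; nothing more can be done
None
```

The dial was turned to its last click and the shackle pulled out to its stop (about 20 mm); the opened lock was handed in held level about 15 cm above the bench, with no verdict returned.

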